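Cull the broken shortbread into the keeper

ROBOT

A 6-joint arm with a two-finger parallel gripper is mounted at the origin on a cart in front of the work surface, level with it; the furniture and walls round the work are solid. World frame = base frame: x ahead of the robot, y to its left, z up, the work surface at z = 0. Lengths are in mm, angles in rad, forces in N, time in s.
With the tool pointing down it reaches from about 350 to 775 mm from the base axis. Payload 7.3 kg.
Tool frame: the origin (TCP) lies midway between the tips of the shut fingers; the grasp point (between the pads) lies 19 mm behind it; z points along the fingers, y is the line along which they close (so a half turn about z gives the same grasp; the last joint's range is limited). The gripper opens to 92 mm and grips with 3 to 60 N. Pads are 19 mm wide; open, the fingers measure 130 mm over their backs; the gripper's body (75 mm by 190 mm) begins 47 mm behind the grasp point.
Start: joints at [1.116, 0.342, 1.524, -0, 1.275, -0.146], TCP at [159.541, 500.192, 226.741] pointing down, gripper open.
Joint ranges: [-2.53, 2.53], [-0.77, 2.02], [0.04, 2.7], [-1, 4.14], [0.28, 2.66], [-3.11, 3.11]. Speed limits (rad/s): [2.57, 2.57, 3.14, 3.14, 3.14, 3.14].

INTERFACE

Orientations are given as [roll, pitch, yaw] about the fixed x, y, z axes, in that order (R = Rz(yaw) Ry(pitch) Rx(roll)).
In Python, from plant import bot gives the robot as it stands.
- The arm moves only by the tool servo_tool, never from a script. Its argument "deltas" is a list of rows, each a list of 2 entries, a list of its own where there are three numbers: the shift along the tool's x, y, z in m, then the turn, a rotation vector about the tool's x, y, z in degrees. A call has 1 to 20 rows; each row shifts and turns the commanded pose from where the row before left it, along the tool's axes as they then stand; what a row does not reach is not made up. A row lasts 1/8 s, in which the tool goes at most 62.5 mm and 10.7 degrees, less where a joint would pass 70% of its speed; a pose out of reach is approached as far as the arm can. A call with a gripper value outside its range is refused whole. "fingers" is the opening, from 0 (shut) to 1 (fully open), set as the call begins (left out, the last holds). The fingers move at their own pace and stop on an object; the grip force is fixed at half the most. Time passes only in rows, so rows that do not move let the fingers close. It gives the time, the measured TCP pose, the force, the opening and the grip force at its end, in the units of the state.
- bot.get_obs(): the state, without advancing time (a new reading comes with each control period).
- bot.capture(name): name is "side" or "top"; returns the picture (384x512x3 uint8, red, green, blue); there is no depth.
- bot.camera_model(name): a dict with "mtx" (3x3 intrinsics, pixels), "xyz" and "rotation" of the camera in the world. Camera axes: x right, y down, z forward; pixel columns grow to the right and rows downward; lengths in mm; the calibration is good to about 2 mm. A picture is of the moment at which its call begins. camera_model takes no time and is no camera call.
- bot.close_job(): hands the job in; it is judged then, once.
The state is a dict: "time": time; "joint_positions": joint angles; "dq": joint speeds; "tau": joint torques, N m; "tool_pos": TCP position; "tcp_rot": TCP orientation; "contact_force": force on the tool from outside, world axes, zero at the start; "moment": the same for the moment, N m; "grip_width": finger opening in mm; "finger_force": force on a finger pad.
Only numpy, scipy, OpenCV 4.12 (cv2) and the standard library are available. Lean on these libraries where they do the work, as an engineer would, in place of code of your own. Each camera call takes 0.05 s, during which the arm holds its last target. There are 200 camera calls.

TASK

Pick the broken shortbread fingers (one is snapped short, one has lost a corner) off the cooling rack and put them into the wooden keeper, sliding its lid open to do so, then slide the lid fully shut again so they stay crisp. Leave the whole fingers lying where they are on the rack, and do not disturb the cups and the glass.

Things in the scene. Friction and masses are not known exactly. Their poses are not given: they have to be found in the camera images.
- cooling_rack: wire cooling rack, 210 (x) x 166 (y) mm, fixed; origin under its centre at worktop level, the wires' top (where the biscuits lie) 24 mm above it. Six shortbread fingers lie on it in two rows of three, roughly along the rack's x.
- keeper: open wooden storage box (the keeper), fixed, 160 (x) x 146 (y) mm outside, walls 8 mm; origin under its centre at worktop level. Inside 144 x 130 mm, inner floor 6 mm up, 41 mm of room under the lid. Side walls 60 mm high; the end wall at -x is 54 mm high, flush with the lid's top; the lid runs out over the lower +x end.
- keeper_floor (a point): centre of the keeper's inner floor, axes as the keeper's
- keeper_lid (a joint): how far the flat wooden lid of the keeper is slid open, in m: 0 shut, 0.115 fully open. It slides along the keeper's +x in grooves of the side walls and stays where it is left (a few N to move). Its upper face is 54 mm above the worktop. Open, it bares the -x end of the box: from the -x end wall to (joint value) further on.
- lid_grip (a point): centre of the wooden bar on top of the lid by which it is slid: 14 mm (keeper's x) x 50 mm (y) x 20 mm high, standing from 54 to 74 mm above the worktop; shut, it is 45 mm to the -x side of the keeper's centre
- whole_finger_1: whole shortbread finger, 90 (x) x 28 (y) x 18 mm, ends square, rows of fork pricks on top; origin under its centre, z up
- whole_finger_2: whole shortbread finger, 90 (x) x 28 (y) x 18 mm, ends square, rows of fork pricks on top; origin under its centre, z up
- whole_finger_3: whole shortbread finger, 90 (x) x 28 (y) x 18 mm, ends square, rows of fork pricks on top; origin under its centre, z up
- whole_finger_4: whole shortbread finger, 90 (x) x 28 (y) x 18 mm, ends square, rows of fork pricks on top; origin under its centre, z up
- snapped_finger: shortbread finger snapped short: 60 (x) x 28 (y) x 18 mm, with a ragged end at +x; origin under its centre, z up
- chipped_finger: shortbread finger of full length, 90 (x) x 28 (y) x 18 mm, with the corner at +x, +y broken away (from x = +6 mm on only the half at y < -3 mm remains); origin under the centre of the full outline, so it is full width from x = -45 to +6 mm: grip it there, e.g. at x = -15 mm
- espresso_cup: patterned espresso cup, 50 mm wide, 52 mm high, standing near the front edge; origin under its centre; not to be disturbed
- second_cup: another patterned espresso cup, 50 mm wide, 52 mm high, standing at the right-hand side, by the wall; origin under its centre; not to be disturbed
- tasting_glass: clear tasting glass, 54 mm wide, 74 mm high, standing at the right-hand side, by the wall; origin under its centre; not to be disturbed

How it is judged (in metres and radians):
At the end, for the whole second after the job is handed in: Both broken fingers lie at rest inside the keeper, under the lid, which is shut to within 5 mm; the four whole fingers lie flat on the rack within 30 mm of where they lay; cups and glass stand upright within 30 mm of where they stood (value of joint keeper_lid below 0.005 m and x of snapped_finger in the frame of keeper_floor between -0.072 and 0.072 m and y of snapped_finger in the frame of keeper_floor between -0.065 and 0.065 m and z of snapped_finger in the frame of keeper_floor between -0.01 and 0.04 m and linear speed of each of snapped_finger, chipped_finger, whole_finger_1, whole_finger_2, whole_finger_3, whole_finger_4 below 0.02 m/s and x of chipped_finger in the frame of keeper_floor between -0.072 and 0.072 m and y of chipped_finger in the frame of keeper_floor between -0.065 and 0.065 m and z of chipped_finger in the frame of keeper_floor between -0.01 and 0.04 m and distance of each of whole_finger_1, whole_finger_2, whole_finger_3, whole_finger_4, espresso_cup, second_cup, tasting_glass from where it was at the start of the episode below 0.03 m and angle between each of whole_finger_1, whole_finger_2, whole_finger_3, whole_finger_4, espresso_cup, second_cup, tasting_glass's own z axis and vertical below 0.15 rad); the robot touches nothing.
It fails at once if a whole finger is taken from its place on the rack (moved more than 50 mm) (distance of any of whole_finger_1, whole_finger_2, whole_finger_3, whole_finger_4 from where it was at the start of the episode above 0.05 m).
It fails at once if a cup or the glass is knocked over or pushed away (more than 50 mm) (angle between any of espresso_cup, second_cup, tasting_glass's own z axis and vertical above 0.5 rad or distance of any of espresso_cup, second_cup, tasting_glass from where it was at the start of the episode above 0.05 m).
It also fails if it takes over 61 s, if anything falls off the work surface, if the arm or the gripper's body presses on something with over 40 N, if the wrist force passes 120 N, or if a joint passes its speed limit or range.

## Working session

There is one attempt and no reset: what is moved stays moved. The work goes in short steps, Python scripts to look and compute and a tool call to move; the robot and the scene stay as the last step left them, time stands still between calls to the robot, and variables do not carry over. Pictures are saved under pics/ and viewed, at most 10 in all, crops included, and the job is handed in when it is done.

Besides the shell and the picture viewer there is one more tool, called after "Request:" as name([rows], argument=value, ...), one row to a line, values as JSON. servo_tool: Moves the arm, as the interface text tells. Its arguments: {"type":"object","properties":{"deltas":{"type":"array"},"fingers":{"type":"number"}},"required":["deltas"]}

```bash
mkdir -p pics; ls
python3 - <<'E'
from plant import bot
import cv2
for n in("top","side"):
    im=bot.capture(n); cv2.imwrite(f"pics/{n}0.png",im[:,:,::-1])
    m=bot.camera_model(n); print(n,m)
print(bot.get_obs())
E
```

```text
pics
top {'mtx': array([[442.19717729,   0.        , 258.24933326],
       [  0.        , 442.19717729, 181.65409378],
       [  0.        ,   0.        ,   1.        ]]), 'xyz': array([ 364.05320963,  194.42009255, 1161.48738319]), 'rotation': array([-2.99566916,  0.00606168, -1.59549493])}
side {'mtx': array([[436.50619081,   0.        , 255.39926924],
       [  0.        , 436.50619081, 194.10711282],
       [  0.        ,   0.        ,   1.        ]]), 'xyz': array([ 193.63435268, 1080.5701274 ,  440.41930561]), 'rotation': array([-1.94739551, -0.01452057, -2.79011568])}
{'time': 0.1, 'joint_positions': array([ 1.11599469e+00,  3.42617820e-01,  1.52489451e+00, -1.50662236e-05,
        1.27540039e+00, -1.46006559e-01]), 'dq': array([-0.00013156, -0.00142273, -0.00286378,  0.00017244,  0.00034553,
        0.00062193]), 'tau': array([ 2.46225805e-03, -4.32001090e+01, -2.44696087e+01,  7.21752131e-02,
        5.24722086e-02, -1.43629663e-06]), 'tool_pos': array([159.38356453, 499.85268687, 226.14216266]), 'tcp_rot': array([-3.14028454e+00, -1.77799726e-04,  2.83280185e+00]), 'contact_force': array([-0.1616898 , -0.28861977,  0.58860059]), 'moment': array([-0.00113791, -0.00946436,  0.0090461 ]), 'finger_force': 0.0, 'grip_width': 91.23661421369873}
```

Run:
```python
import cv2
for n in("top","side"):
    im=cv2.imread(f"pics/{n}0.png"); cv2.imwrite(f"pics/{n}0b.png",cv2.resize(im,(800,600),interpolation=cv2.INTER_CUBIC))
```

```text
(no output)
```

View pics/top0b.png

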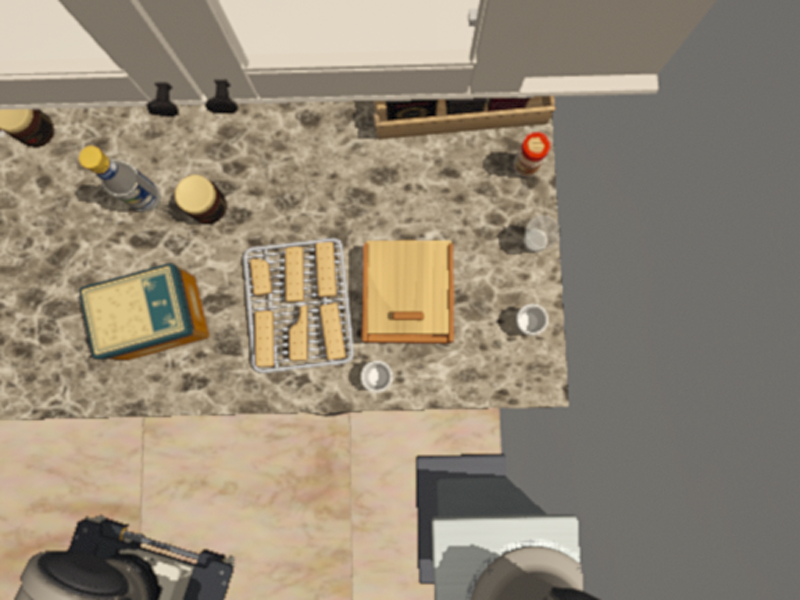

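View pics/side0b.png

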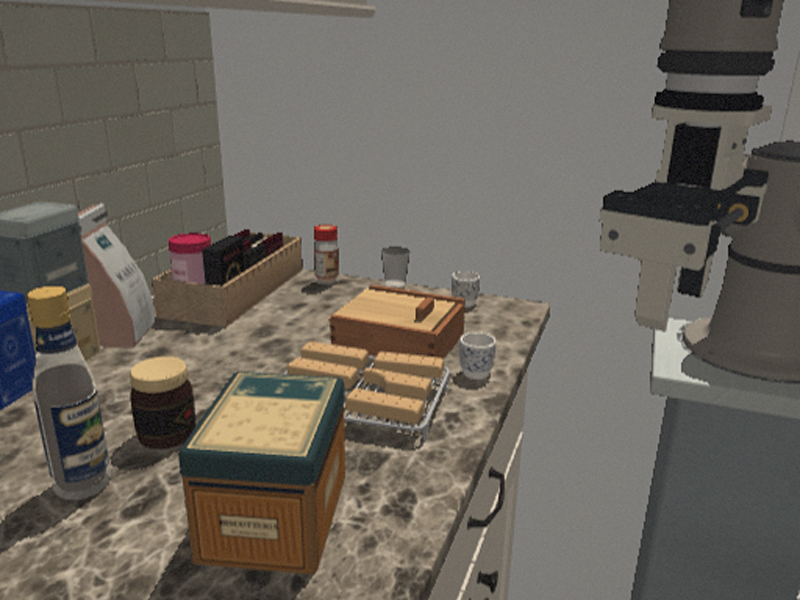

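The top view shows the keeper at about (408,290) in the enlarged picture, with its grip bar at (405,316). The snapped finger is at (261,277) and the chipped one at (299,333). The cup sits close by at (377,377). Next I'll rectify this to the biscuit-top plane.

```bash
cat > h.py <<'E'
import numpy as np, cv2
from scipy.spatial.transform import Rotation as Ro
from plant import bot
def P(n):
    m=bot.camera_model(n); R=Ro.from_euler('xyz',m['rotation']).as_matrix()
    return m['mtx']@np.c_[R.T,-R.T@m['xyz']]
def proj(n,p):
    q=P(n)@np.append(p,1); return q[:2]/q[2]
def ortho(im,n,z,x1,y1,w,h,s):  # image: up=+x, left=+y ; top-left = (x1,y1)
    A=np.array([[0,-1/s,x1],[-1/s,0,y1],[0,0,z],[0,0,1]])
    return cv2.warpPerspective(im,P(n)@A,(w,h),flags=cv2.INTER_CUBIC|cv2.WARP_INVERSE_MAP)
E
python3 - <<'E'
from h import *
im=cv2.imread("pics/top0.png")
print(proj("top",[159.4,499.9,226]),proj("side",[159.4,499.9,226]))
# 2 px/mm: x1=?, find rack/keeper position from enlarged px
for u,v,z in((261,277,42),(299,333,42),(408,290,54),(405,316,74),(377,377,52),(250,245,24),(350,365,24)):
    Pm=P("top"); Hm=Pm@np.array([[1,0,0],[0,1,0],[0,0,z],[0,0,1]]); q=np.linalg.solve(Hm,[u*.64,v*.64,1]); print(u,v,z,q[:2]/q[2])
E
```

```text
[112.90781688 352.40416696] [428.85237395 198.91678135]
261 277 42 [546.03122903 430.81901874]
299 333 42 [452.45105603 368.62576859]
408 290 54 [516.6725159  190.10568582]
405 316 74 [472.58294661 195.98532166]
377 377 52 [378.45540894 243.01369956]
250 245 24 [603.87986408 453.40955666]
350 365 24 [399.37409192 288.05209594]
```

Run:
```python
from h import *
im=cv2.imread("pics/top0.png")
o=ortho(im,"top",42,610,480,770,572,2.2)
for k in range(0,350,50): cv2.putText(o,str(480-k),(int(k*2.2),10),0,.4,(0,0,255),1); cv2.line(o,(int(k*2.2),12),(int(k*2.2),20),(0,0,255))
cv2.imwrite("pics/o42.png",o)
```

```text
(no output)
```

View pics/o42.png

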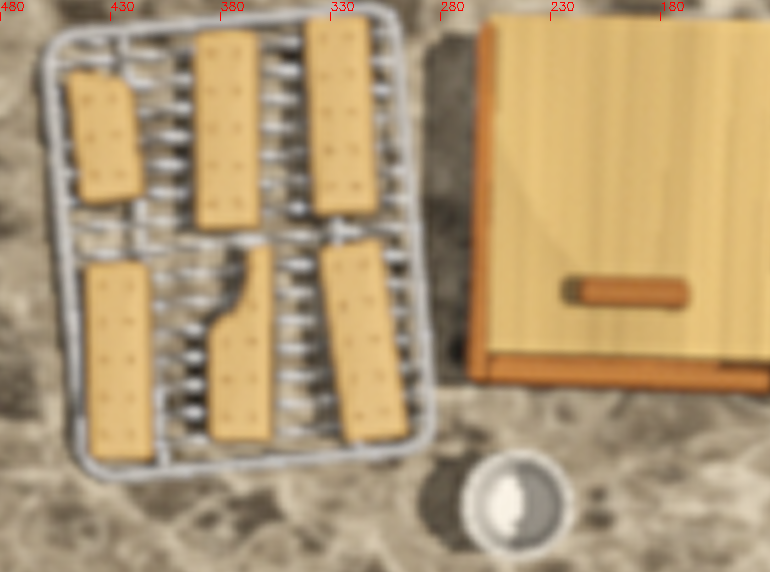

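The rectified view (2.2 px/mm, top-left pixel at x=610, y=480) gives these positions:
- **Snapped finger:** centred at px (105.5,134.5), so x=549, y=432, with yaw about +5.6°.
- **Chipped finger:** outline centred at px (239,341), so x=455, y=371.5, with yaw about +0.9°. Its notch is at +x, +y, as described.
- **Sizes:** the widths and lengths match those given.

Next is the keeper, at lid height.

Run:
```python
from h import *
im=cv2.imread("pics/top0.png")
a=ortho(im,"top",54,610,280,400,480,2.2); b=ortho(im,"top",74,610,280,400,480,2.2)
cv2.imwrite("pics/k.png",np.hstack([a,b]))
```

```text
(no output)
```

View pics/k.png

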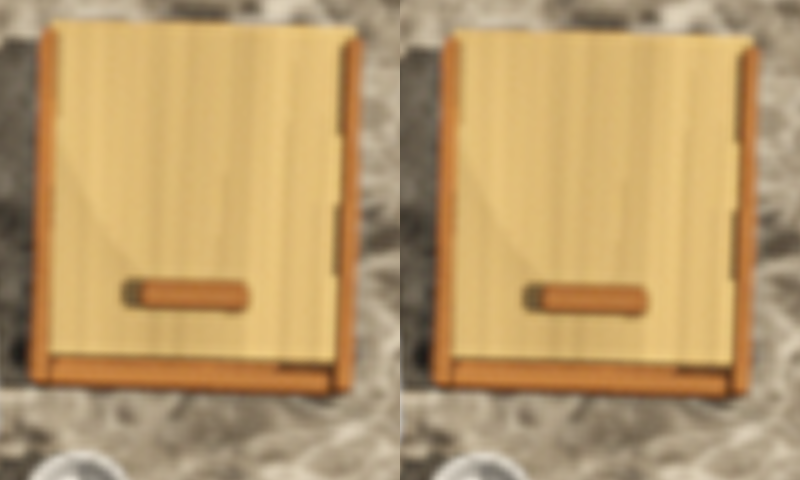

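The keeper's walls run from about row 31 to 380, with yaw about -2°. After allowing for parallax, its centre is near (516.5, 191). The bar's top face is centred at about (473.5, 191.5), which agrees with the -45 mm given. I'll move over the bar with the tool's y along the bar.

Request:
servo_tool([
  [[0,0,0],[0,0,-7.85]],
  [[0,0,0],[0,0,-7.85]],
  [[-0.0325,-0.0297,0.0117],[0,0,0]],
  [[-0.0325,-0.0297,0.0117],[0,0,0]],
  [[-0.0325,-0.0297,0.0117],[0,0,0]],
  [[-0.0325,-0.0297,0.0117],[0,0,0]],
  [[-0.0325,-0.0297,0.0117],[0,0,0]],
  [[-0.0325,-0.0297,0.0117],[0,0,0]],
  [[-0.0325,-0.0297,0.0117],[0,0,0]],
  [[-0.0325,-0.0297,0.0117],[0,0,0]],
  [[-0.0325,-0.0297,0.0117],[0,0,0]],
  [[-0.0325,-0.0297,0.0117],[0,0,0]],
  [[0,0,0],[0,0,0]],
], fingers=1)

```text
time: 1.72
tool_pos: [475.2, 190.0, 108.5]
tcp_rot: [-3.141, -0.001, 3.103]
contact_force: [-0.7, -0.7, 0.1]
grip_width: 92.0
finger_force: 0.0
```

Request:
servo_tool([
  [[0.0015,0.0015,0.017],[0,0,0]],
  [[0,0,0.017],[0,0,0]],
  [[0,0,0.015],[0,0,0]],
  [[0,0,0],[0,0,0]],
])

```text
time: 2.22
tool_pos: [471.4, 193.9, 59.8]
tcp_rot: [-3.141, -0.002, 3.107]
contact_force: [-0.5, -0.1, -0.0]
grip_width: 91.9
finger_force: 0.0
```

Request:
servo_tool([
  [[0,0,0],[0,0,0]],
  [[0,0,0],[0,0,0]],
  [[0,0,0],[0,0,0]],
  [[0,0,0],[0,0,0]],
  [[0,0,0],[0,0,0]],
  [[0,0,0],[0,0,0]],
], fingers=0.4)

```text
time: 2.98
tool_pos: [472.4, 191.3, 60.8]
tcp_rot: [-3.138, -0.001, 3.108]
contact_force: [-0.1, -12.1, 2.6]
grip_width: 49.7
finger_force: 30.0
```

Request:
servo_tool([
  [[-0.008,-0.0015,0],[0,0,0]],
  [[-0.015,0,0],[0,0,0]],
  [[-0.015,0,0],[0,0,0]],
  [[-0.015,0,0],[0,0,0]],
  [[-0.015,0,0],[0,0,0]],
  [[-0.015,0,0],[0,0,0]],
  [[-0.015,0,0],[0,0,0]],
  [[-0.01,0,0],[0,0,0]],
  [[-0.006,0,0],[0,0,0]],
  [[0,0,0],[0,0,0]],
  [[0,0,0],[0,0,0]],
])

```text
time: 4.35
tool_pos: [582.2, 188.0, 60.8]
tcp_rot: [-3.14, -0.009, 3.108]
contact_force: [-15.7, -2.5, 13.3]
grip_width: 49.9
finger_force: 30.0
```

Request:
servo_tool([
  [[0,0,0],[0,0,0]],
  [[0,0,0],[0,0,0]],
  [[0,0,0],[0,0,0]],
  [[0,0,-0.02],[0,0,0]],
  [[0,0,-0.03],[0,0,0]],
], fingers=0.75)

```text
time: 4.97
tool_pos: [586.0, 188.1, 110.2]
tcp_rot: [-3.141, -0.002, 3.107]
contact_force: [0.8, 0.0, -0.3]
grip_width: 68.5
finger_force: 0.0
```

Request:
servo_tool([
  [[0,0,-0.01],[0,0,-2.9]],
  [[0.0232,0.0307,0],[0,0,0]],
  [[0.0232,0.0307,0],[0,0,0]],
  [[0.0232,0.0307,0],[0,0,0]],
  [[0.0232,0.0307,0],[0,0,0]],
  [[0.0232,0.0307,0],[0,0,0]],
  [[0.0232,0.0307,0],[0,0,0]],
  [[0,0,0],[0,0,0]],
  [[0,0,0],[0,0,0]],
], fingers=0.39)

```text
time: 6.1
tool_pos: [444.8, 369.9, 120.7]
tcp_rot: [-3.142, 0.0, -3.125]
contact_force: [0.1, 0.1, -0.4]
grip_width: 35.7
finger_force: 0.0
```

Run:
```python
from h import *
im=bot.capture("top")[:,:,::-1]; print(bot.get_obs()['tool_pos'])
cv2.imwrite("pics/k2.png",ortho(im,"top",54,610,480,770,480,2.2))
```

```text
[445.0491477  369.55648916 120.6795931 ]
```

View pics/k2.png

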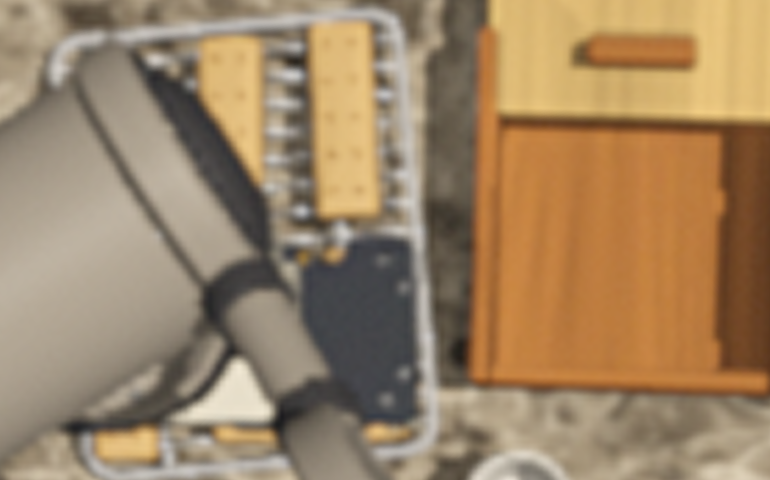

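The lid is open by about 111 mm: its edge is at row 120 (x≈555) and the end wall's inner face at row 371 (x≈441). Now I'll descend on the chipped finger.

Request:
servo_tool([
  [[0.005,0,0.02],[0,0,0]],
  [[0,0,0.025],[0,0,0]],
  [[0,0,0.02],[0,0,0]],
  [[0,0,0.012],[0,0,0]],
  [[0,0,0.008],[0,0,0]],
  [[0,0,0.005],[0,0,0]],
  [[0,0,0],[0,0,0]],
])

```text
time: 7.02
tool_pos: [439.5, 370.1, 30.8]
tcp_rot: [3.141, 0.0, -3.126]
contact_force: [0.2, 0.3, -0.1]
grip_width: 35.8
finger_force: 0.0
```

Request:
servo_tool([
  [[0,0,0.0025],[0,0,0]],
  [[0,0,0],[0,0,0]],
])

```text
time: 7.28
tool_pos: [439.4, 370.2, 28.4]
tcp_rot: [3.141, 0.0, -3.126]
contact_force: [0.1, -0.7, 0.3]
grip_width: 35.9
finger_force: 0.0
```

Request:
servo_tool([
  [[0,0,0],[0,0,0]],
  [[0,0,0],[0,0,0]],
  [[0,0,0],[0,0,0]],
  [[0,0,0],[0,0,0]],
], fingers=0.2)

```text
time: 7.78
tool_pos: [439.4, 370.2, 28.5]
tcp_rot: [3.141, 0.0, -3.126]
contact_force: [-0.2, -0.4, 2.0]
grip_width: 28.0
finger_force: 30.0
```

Request:
servo_tool([
  [[0,0,-0.012],[0,0,0]],
  [[0,0,-0.03],[0,0,0]],
  [[0,0,-0.03],[0,0,0]],
  [[0,0,-0.02],[0,0,2.9]],
  [[-0.0105,-0.025,0],[0,0,0]],
  [[-0.0105,-0.025,0],[0,0,0]],
  [[-0.0105,-0.025,0],[0,0,0]],
  [[-0.0105,-0.025,0],[0,0,0]],
  [[-0.0105,-0.025,0],[0,0,0]],
  [[0,-0.025,0],[0,0,0]],
  [[0,0,0],[0,0,0]],
  [[0,0,0],[0,0,0]],
])

```text
time: 9.28
tool_pos: [486.8, 218.8, 120.7]
tcp_rot: [3.141, 0.001, 3.107]
contact_force: [1.5, -0.0, -0.7]
grip_width: 27.6
finger_force: 30.0
```

Request:
servo_tool([
  [[0,0,0.03],[0,0,0]],
  [[0,0,0.03],[0,0,0]],
  [[0,0,0.02],[0,0,0]],
  [[0,0,0.015],[0,0,0]],
  [[0,0,0.01],[0,0,0]],
  [[0,0,0.003],[0,0,0]],
  [[0,0,0],[0,0,0]],
])

```text
time: 10.15
tool_pos: [486.9, 218.5, 12.5]
tcp_rot: [3.141, 0.001, 3.107]
contact_force: [0.3, 0.2, -0.4]
grip_width: 28.0
finger_force: 30.0
```

Request:
servo_tool([
  [[0,0,0.0015],[0,0,0]],
  [[0,0,0],[0,0,0]],
])

```text
time: 10.4
tool_pos: [486.8, 218.3, 11.1]
tcp_rot: [3.141, 0.001, 3.107]
contact_force: [0.2, -0.5, -0.5]
grip_width: 27.4
finger_force: 30.0
```

Request:
servo_tool([
  [[0,0,0],[0,0,0]],
  [[0,0,0],[0,0,0]],
  [[0,0,0],[0,0,0]],
  [[0,0,-0.01],[0,0,0]],
  [[0,0,-0.03],[0,0,0]],
  [[0,0,-0.03],[0,0,0]],
  [[0,0,-0.04],[0,0,0]],
  [[0,0,0],[0,0,0]],
], fingers=0.365)

```text
time: 11.4
tool_pos: [488.6, 218.9, 124.4]
tcp_rot: [3.139, 0.007, 3.107]
contact_force: [-0.1, -0.2, -0.6]
grip_width: 33.5
finger_force: 0.0
```

Request:
servo_tool([
  [[0,0,0],[0,0,-7.6]],
  [[-0.011,0.0297,0],[0,0,0]],
  [[-0.011,0.0297,0],[0,0,0]],
  [[-0.011,0.0297,0],[0,0,0]],
  [[-0.011,0.0297,0],[0,0,0]],
  [[-0.011,0.0297,0],[0,0,0]],
  [[-0.011,0.0297,0],[0,0,0]],
  [[-0.011,0.0297,0],[0,0,0]],
  [[0,0,0],[0,0,0]],
  [[0,0,0],[0,0,0]],
], fingers=0.39)

```text
time: 12.65
tool_pos: [542.4, 432.0, 119.8]
tcp_rot: [-3.14, -0.002, -3.044]
contact_force: [0.3, 0.5, 0.0]
grip_width: 35.5
finger_force: 0.0
```

Request:
servo_tool([
  [[-0.001,0.001,0.025],[0,0,0]],
  [[0,0,0.025],[0,0,0]],
  [[0,0,0.02],[0,0,0]],
  [[0,0,0.01],[0,0,0]],
  [[0,0,0.006],[0,0,0]],
  [[0,0,0.003],[0,0,0]],
  [[0,0,0],[0,0,0]],
])

```text
time: 13.52
tool_pos: [544.0, 433.9, 32.2]
tcp_rot: [3.141, 0.001, -3.044]
contact_force: [0.3, -0.1, -0.5]
grip_width: 36.1
finger_force: 0.0
```

Request:
servo_tool([
  [[0,-0.001,0.002],[0,0,0]],
  [[0,0,0.0015],[0,0,0]],
  [[0,0,0],[0,0,0]],
])

```text
time: 13.9
tool_pos: [543.9, 432.8, 28.2]
tcp_rot: [-3.142, -0.0, -3.044]
contact_force: [0.2, 0.2, 0.5]
grip_width: 36.0
finger_force: 0.0
```

Request:
servo_tool([
  [[0,0,0],[0,0,0]],
  [[0,0,0],[0,0,0]],
  [[0,0,0],[0,0,0]],
  [[0,0,0],[0,0,0]],
], fingers=0.2)

```text
time: 14.4
tool_pos: [544.0, 432.9, 28.3]
tcp_rot: [3.141, 0.0, -3.044]
contact_force: [-0.5, 0.2, 0.1]
grip_width: 27.8
finger_force: 30.0
```

Request:
servo_tool([
  [[0,0,-0.012],[0,0,0]],
  [[0,0,-0.03],[0,0,0]],
  [[0,0,-0.03],[0,0,0]],
  [[0,0,-0.02],[0,0,7.6]],
  [[0.0044,-0.03,0],[0,0,0]],
  [[0.0044,-0.03,0],[0,0,0]],
  [[0.0044,-0.03,0],[0,0,0]],
  [[0.0044,-0.03,0],[0,0,0]],
  [[0.0044,-0.03,0],[0,0,0]],
  [[0.0044,-0.03,0],[0,0,0]],
  [[0.0044,-0.03,0],[0,0,0]],
  [[0.0044,-0.03,0],[0,0,0]],
  [[0.0044,-0.03,0],[0,0,0]],
  [[0,0,0],[0,0,0]],
  [[0,0,0],[0,0,0]],
])

```text
time: 16.27
tool_pos: [495.5, 164.8, 121.0]
tcp_rot: [3.141, 0.001, 3.106]
contact_force: [0.7, -0.4, 0.1]
grip_width: 27.5
finger_force: 30.0
```

Request:
servo_tool([
  [[0,0,0.03],[0,0,0]],
  [[0,0,0.03],[0,0,0]],
  [[0,0,0.02],[0,0,0]],
  [[0,0,0.015],[0,0,0]],
  [[0,0,0.01],[0,0,0]],
  [[0,0,0.0035],[0,0,0]],
  [[0,0,0.001],[0,0,0]],
  [[0,0,0],[0,0,0]],
])

```text
time: 17.27
tool_pos: [495.3, 164.4, 11.2]
tcp_rot: [3.141, 0.001, 3.107]
contact_force: [-0.1, -0.1, -1.5]
grip_width: 27.7
finger_force: 30.0
```

Request:
servo_tool([
  [[0,0,0],[0,0,0]],
  [[0,0,0],[0,0,0]],
  [[0,0,0],[0,0,0]],
  [[0,0,-0.01],[0,0,0]],
  [[0,0,-0.03],[0,0,0]],
  [[0,0,-0.03],[0,0,0]],
  [[0,0,-0.04],[0,0,0]],
  [[0,0,0],[0,0,0]],
], fingers=0.365)

```text
time: 18.27
tool_pos: [497.0, 164.8, 124.4]
tcp_rot: [3.14, 0.007, 3.107]
contact_force: [-0.1, 0.0, -0.6]
grip_width: 33.5
finger_force: 0.0
```

Request:
servo_tool([
  [[-0.029,0.009,0],[0,0,0]],
  [[-0.029,0.009,0],[0,0,0]],
  [[-0.0288,0.0087,0],[0,0,0]],
  [[0,0,0],[0,0,0]],
  [[0,0,0],[0,0,0]],
], fingers=0.85)

```text
time: 18.9
tool_pos: [581.4, 187.8, 119.9]
tcp_rot: [-3.141, -0.002, 3.107]
contact_force: [-0.5, 0.7, 1.3]
grip_width: 76.3
finger_force: 0.0
```

Run:
```python
from h import *
im=bot.capture("top")[:,:,::-1]; print(bot.get_obs()['tool_pos'])
cv2.imwrite("pics/k3.png",ortho(im,"top",42,610,480,770,572,2.2))
```

```text
[581.35737115 187.79641229 120.1955007 ]
```

View pics/k3.png

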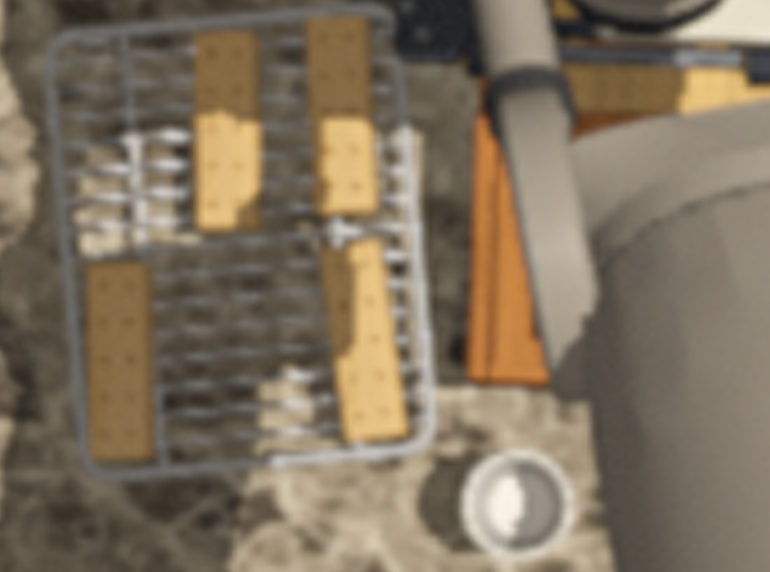

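The four whole fingers and the cup haven't moved, and both broken ones are off the rack. The arm hides the inside of the box. Next I'll grip the bar and shut the lid.

Request:
servo_tool([
  [[-0.001,0,0.02],[0,0,0]],
  [[0,0,0.02],[0,0,0]],
  [[0,0,0.015],[0,0,0]],
  [[0,0,0.005],[0,0,0]],
  [[0,0,0],[0,0,0]],
])

```text
time: 19.58
tool_pos: [583.5, 188.0, 60.8]
tcp_rot: [3.142, -0.0, 3.107]
contact_force: [-0.5, 0.1, 0.6]
grip_width: 78.1
finger_force: 0.0
```

Request:
servo_tool([
  [[0,0,0],[0,0,0]],
  [[0,0,0],[0,0,0]],
  [[0,0,0],[0,0,0]],
  [[0,0,0],[0,0,0]],
  [[0,0,0],[0,0,0]],
], fingers=0.4)

```text
time: 20.2
tool_pos: [583.8, 188.0, 61.0]
tcp_rot: [3.142, 0.0, 3.107]
contact_force: [-0.7, -0.6, 2.8]
grip_width: 50.1
finger_force: 30.0
```

Request:
servo_tool([
  [[0.008,0,0],[0,0,0]],
  [[0.012,0,0],[0,0,0]],
  [[0.015,0,0],[0,0,0]],
  [[0.015,0,0],[0,0,0]],
  [[0.015,0,0],[0,0,0]],
  [[0.015,0,0],[0,0,0]],
  [[0.015,0,0],[0,0,0]],
  [[0.008,0,0],[0,0,0]],
  [[0.005,0,0],[0,0,0]],
  [[0,0,0],[0,0,0]],
  [[0,0,0],[0,0,0]],
])

```text
time: 21.58
tool_pos: [474.5, 191.2, 61.0]
tcp_rot: [-3.141, -0.002, 3.107]
contact_force: [-2.4, -5.7, 6.4]
grip_width: 49.5
finger_force: 30.0
```

Request:
servo_tool([
  [[0.002,-0.001,0],[0,0,0]],
  [[0.002,0,0],[0,0,0]],
  [[0,0,0],[0,0,0]],
])

```text
time: 21.95
tool_pos: [471.4, 191.2, 61.0]
tcp_rot: [3.141, 0.0, 3.107]
contact_force: [-0.6, 0.5, 6.4]
grip_width: 49.9
finger_force: 30.0
```

Request:
servo_tool([
  [[0.002,0,0],[0,0,0]],
  [[0.002,0,0],[0,0,0]],
  [[0,0,0],[0,0,0]],
])

```text
time: 22.32
tool_pos: [468.7, 191.3, 61.0]
tcp_rot: [3.141, 0.003, 3.107]
contact_force: [4.8, 0.2, 2.2]
grip_width: 49.9
finger_force: 30.0
```

Request:
servo_tool([
  [[0.002,0,0],[0,0,0]],
  [[0.002,0,0],[0,0,0]],
  [[0,0,0],[0,0,0]],
  [[0,0,0],[0,0,0]],
])

```text
time: 22.82
tool_pos: [468.6, 191.3, 61.0]
tcp_rot: [3.14, 0.01, 3.107]
contact_force: [17.2, -0.6, -8.8]
grip_width: 49.3
finger_force: 30.0
```

The bar moved 115.2 mm and then came up against a firm stop, so the lid is shut. I'll release it and back off to check.

Request:
servo_tool([
  [[-0.003,0,0],[0,0,0]],
  [[0,0,0],[0,0,0]],
  [[0,0,0],[0,0,0]],
  [[0,0,0],[0,0,0]],
  [[0,0,-0.02],[0,0,0]],
  [[0,0,-0.04],[0,0,0]],
  [[0,0,-0.05],[0,0,0]],
  [[0.03,0.04,-0.01],[0,0,0]],
  [[0.03,0.045,0],[0,0,0]],
  [[0.03,0.045,0],[0,0,0]],
  [[0.03,0.045,0],[0,0,0]],
  [[0.03,0.045,0],[0,0,0]],
  [[0.03,0.045,0],[0,0,0]],
  [[0,0,0],[0,0,0]],
  [[0,0,0],[0,0,0]],
], fingers=0.85)

```text
time: 24.7
tool_pos: [295.8, 461.7, 180.5]
tcp_rot: [-3.141, -0.0, 3.108]
contact_force: [-1.1, -0.2, 0.3]
grip_width: 78.1
finger_force: 0.0
```

Run:
```python
from h import *
im=bot.capture("top")[:,:,::-1]; print(bot.get_obs()['tool_pos'])
cv2.imwrite("pics/k4.png",ortho(im,"top",54,610,480,770,572,2.2))
```

```text
[296.2685208  461.34686831 180.59912412]
```

View pics/k4.png

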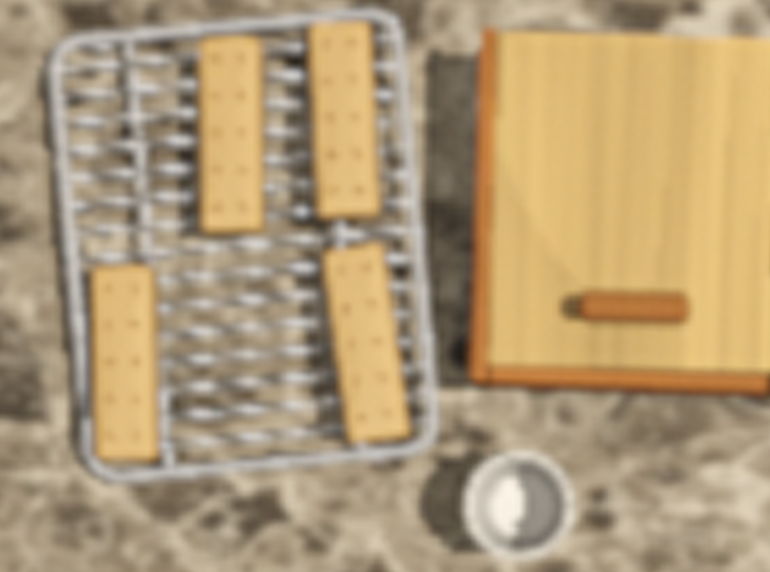

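The lid's edge is now closer to the end wall (row 367) than it was at the start (row 355). The whole fingers and the cup are where they were. I'll hand in the job.

```bash
python3 -c "
from plant import bot
print(bot.close_job())"
```

```text
the job is handed in; nothing more can be done
None
```

I put both broken fingers in the keeper, slid its lid fully shut and handed in the job at about 25 s; the whole fingers and the near cup look unmoved, but the arm hid the box's inside, I didn't re-check the other cup and the glass, and no verdict was returned.

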